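# Park a freshly inked roller in its rack

### The job

The roller on the rack is freshly inked, so nothing may touch its rubber: take the notched wooden paddle from its stand, set its two prongs behind the bare steel spindle ends and, with the paddle only, roll the roller gently along the rails, up into the red cradles, then press it lightly home against the back of the cradles for a moment. Do not lift or bump the roller, leave the other things where they are, and put the paddle back upright in its stand.

Things in the scene. Friction and masses are not known exactly. Their poses are not given: they have to be found in the camera images.
- rack: Fixed roller rack, plywood base 370 x 200 mm (x = -165 to +205 mm), origin on the table; x = rolling direction, z up. Two aluminium side plates (tops 85 mm high, inner faces at y = +-82.5 mm) carry white ledges (y = +-66 to +-82.5 mm) from x = -150 to +193 mm; between the ledges it is open down to 16 mm above the table.
- rail_mid (a point): Rack point midway between the two ledges, level with their tops, 70 mm above the rack's origin; axes as the rack. The roller's axis runs 9 mm above this on the level, up to 15.5 mm over the cradles' crest and 13 mm above it when seated.
- cradle_zone (a point): Rack point 20 mm along x from rail_mid. The red cradle carriage is clamped, immovable, at a place that is NOT measured: the foot of its ramps lies 0 to 80 mm past this point in x. Its cradles stand on the ledges only (|y| > 66 mm, up to 98 mm high): a ramp 26 mm long rising 6.5 mm, a seat 4 mm above the ledge, a rigid upright back wall 42.5 mm past the ramp's foot. Seated, the axis is 32 to 33.5 mm past the foot.
- roller: Inked roller, 0.35 to 0.7 kg, 160 mm long, origin at its centre, y along its axis (x, z turn as it rolls). Bare steel spindle ends, 18 mm in diameter, at |y| = 42 to 80 mm, ride on the ledges; 2.5 mm side play. Takes about 1 N to roll, 2 to 5 N on the ramp, drops over the crest, then bears on the back wall. More than 15 N of push harms its bearings.
- sleeve: The roller's wet blue rubber sleeve, 44 mm in diameter, y = -42 to +42 mm along the roller; origin at the roller's centre. It must not be touched.
- roller_end_a (a point): Centre of the roller's end face at the roller's y = +80 mm, on the axis.
- roller_end_b (a point): Centre of the roller's end face at the roller's y = -80 mm, on the axis.
- stand: Fixed dark wooden stand; origin under its middle on the table, z up, slot along its y. The slot is 16 mm wide in x and 134 mm long, its floor is 18 mm and its rim 52 mm above the table.
- paddle_grip (a point): Centre of the paddle's handle, 112 mm above the table in the stand; handle 22 (x) x 30 (y) x 60 (z) mm. The wooden paddle (0.12 kg) stands upright in the slot: z up, x through its thickness, y across its width. 30 to 50 mm below this point is a web 122 mm wide, 12 mm thick.
- paddle_foot (a point): Point level with the paddle's prong tips, midway between them, 94 mm below the handle's centre; axes as the handle. The two prongs are 12 mm thick (x, faces at +-6 mm), at |y| = 50 to 61 mm, 44 mm long up to the web, shod in slick white plastic (friction about 0.2); between them it is open.
- ink_tin: Loose ink tin, 72 mm in diameter, 62 mm high; origin under its middle. Leave alone.
- bowl: Loose white bowl, 96 mm wide, 45 mm high; origin under its middle. Leave alone.
- oil_bottle: Loose amber bottle, 54 mm in diameter, 130 mm high; origin under its middle. Leave alone.
- pin_tray: Loose small blue tray of pins, 100 x 70 x 22 mm; origin under its middle. Leave alone.
- ink_knife: Loose ink knife, 210 mm long, lying along its x; origin under its middle. Leave alone.
- brayer: Loose hand brayer, about 190 mm long, lying along its x, 32 mm high; origin under its middle. Leave alone.
Not all that is in view belongs to the job. Leave any turquoise look-alike of the roller alone.

How it is judged:
On the way:
1. the roller is seated in both cradles and the paddle presses it home (more than 3 N) (z of roller_end_a in the frame of rack between 0.0812 and 0.085 m and z of roller_end_b in the frame of rack between 0.0812 and 0.085 m and x of roller in the frame of rack above 0.048 m and contact force between paddle and roller above 3 N), for 0.2 s.
At the end, for the whole second after the job is handed in: The roller lies at rest seated in both red cradles (each end of its axis 81.2 to 85 mm above the table), the paddle stands upright (within 0.2 rad) at rest on the floor of its stand's slot (handle centre within 15 mm of the stand's middle and below 116 mm), and nothing is held (z of roller_end_a in the frame of rack between 0.0812 and 0.085 m and z of roller_end_b in the frame of rack between 0.0812 and 0.085 m and x of roller in the frame of rack above 0.048 m and linear speed of each of roller, paddle below 0.02 m/s and horizontal distance between paddle_grip and stand below 0.015 m and z of paddle_grip in the frame of stand below 0.116 m and angle between paddle_grip's own z axis and vertical below 0.2 rad); the robot touches nothing.
It fails at once if the wet rubber sleeve was touched (contact force between sleeve and anything else above 0.3 N).
It fails at once if the gripper or arm touched the roller itself (contact force between any of the fingers, the arm and roller above 0.3 N).
It fails at once if the roller was pushed with more than 15 N (contact force between paddle and roller above 15 N).
It fails at once if the roller was knocked along (faster than 0.4 m/s) or lifted off the rails (axis over 98 mm high) (linear speed of roller above 0.4 m/s or z of roller in the frame of rack above 0.098 m).
It fails at once if a bystander was moved by more than 20 mm (distance of any of ink_tin, bowl, oil_bottle, pin_tray, ink_knife, brayer from where it was at the start of the episode above 0.02 m).
It also fails if it takes over 69 s, if anything falls off the work surface, if the arm or the gripper's body presses on something with over 40 N, if the wrist force passes 120 N, or if a joint passes its speed limit or range.

### The arm

A 7-joint arm with a two-finger parallel gripper is mounted at the origin on the work surface. World frame = base frame: x ahead of the robot, y to its left, z up, the work surface at z = 0. Lengths are in m, angles in rad, forces in N, time in s.
With the tool pointing down it reaches from about 0.425 to 0.875 m from the base axis. Payload 4.7 kg.
Tool frame: the origin (TCP) lies at the very end of the fingers, on their centre line; the grasp point (between the pads) lies 19 mm behind it; z points along the fingers, y is the direction in which the jaws open and shut (so a half turn about z gives the same grasp; the last joint's range is limited). The gripper opens to 85 mm and grips with 20 to 120 N. Pads are 22 mm wide; open, the fingers measure 114 mm over their backs; the gripper's body (76 mm by 85 mm) begins 54 mm behind the grasp point. The pads swing forward as they close: fully open they stand 13 mm farther back than shut.
Start: joints at [1.302, 0.321, -0.07, 1.45, 0.023, 1.371, -0.057], TCP at [0.181, -0.624, 0.231] pointing down, gripper open.
Joint ranges: [-2.86, 2.86], [-0.3, 2.09], [-1.38, 1.24], [0.06, 2.45], [-1.56, 4.7], [0.09, 2.05], [-2.69, 2.69]. Speed limits (rad/s): [2.57, 2.57, 3.14, 3.14, 3.14, 3.14, 3.14].

### API

Orientations are given as a unit quaternion [x, y, z, w].
In Python, from cell import bot gives the robot as it stands.
- The arm moves only by the tool play_rows, never from a script. Its argument "commands" is text: rows parted by semicolons, each of 7 numbers parted by spaces: the shift along the tool's x, y, z in units of 100 mm (1.0 is 100 mm), then the turn, a rotation vector about the tool's x, y, z in units of 90 degrees (1.0 is 90 degrees), then the opening, from 0 (shut) to 1 (fully open). In form: tx ty tz rx ry rz grip; .... A call has 1 to 10 rows; each row is the pose to reach, as a shift and turn from the pose commanded when the call began, along the tool's axes at that moment; what a row does not reach only later rows make up. A row lasts 1/12 s, in which the tool goes at most 41.7 mm and 7.16 degrees, less where a joint would pass 70% of its speed; a pose out of reach is approached as far as the arm can. A call with a number of a shift or a turn outside -1 to 1 is refused whole. A call with a gripper value outside its range is refused whole. The fingers move at their own pace and stop on an object; "newtons" is the grip in N (left out, the last holds). Time passes only in rows, so rows that repeat a pose let the fingers close. It gives the time, the measured TCP pose, the force and the opening at its end, in the units of the state.
- bot.read_state(): the state, without advancing time (a new reading comes with each control period).
- bot.grab_frame(name): name is "scene" or "top" or "wrist"; returns (picture, depth): 384x512x3 uint8, blue, green, red; 384x512 float32, m along the optical axis (not along the pixel's ray), 0 where there is no reading.
- bot.calibration(name): a dict with "intrinsics" (3x3 intrinsics, pixels), "R" (3x3) and "t" (3): a world point X has camera coordinates R X + t. Camera axes: x right, y down, z forward; pixel columns grow to the right and rows downward; lengths in m; the calibration is good to about 2 mm. A picture is of the moment at which its call begins: read the wrist's pose just before it. calibration takes no time and is no camera call; for the wrist camera it gives the pose at the moment of the call.
- bot.finish_job(): hands the job in, once; it reports no verdict.
Trained networks look in the newest picture that a camera, given by its name, has taken for a name from the list of things; names that differ only in an ending like _2 or _b are one class to them, and where a whole thing is asked for, a point or a joint stands for the part that bears it (a point fixed in the world has none). Each returns a list of dicts, best first, with "confidence" (0 to 1); they miss things now and then, are a little off and sometimes report something else, mostly with a low value. They report only what shows in the picture. A call takes as long as a camera call. They do not tell look-alikes from the thing itself.
- bot.spot_in(camera, target): "location" ([column, row] in pixels, amid what is visible of it).
- bot.spot_point(camera, target): "location" ([column, row] in pixels: a listed point, or the origin of a listed thing).
The state is a dict: "t": time; "qpos": joint angles; "joint_vel": joint speeds; "tau": joint torques, N m; "tool_pos": TCP position; "tcp_rot": TCP orientation; "ft_force": force on the tool from outside, world axes, zero at the start; "ft_torque": the same for the moment, N m; "grip_width": opening from 0.0 (shut) to 1.0 (fully open).
Only numpy, scipy, OpenCV 4.12 (cv2) and the standard library are available. Lean on these libraries where they do the work, as an engineer would, in place of code of your own. Each camera call takes 0.05 s, during which the arm holds its last target.

## Working session

There is one attempt and no reset: what is moved stays moved. The work goes in short steps, Python scripts to look and compute and a tool call to move; the robot and the scene stay as the last step left them, time stands still between calls to the robot, and variables do not carry over. Pictures are saved under pics/ and viewed, and the job is handed in when it is done.

Besides the shell and the picture viewer there is one more tool, called after "Call:" as a command line: name --argument value ..., lists and objects as JSON in quotes. play_rows: Moves the arm, as the interface text tells. Its arguments: {"type":"object","properties":{"commands":{"type":"string"},"newtons":{"type":"number"}},"required":["commands"]}

```bash
mkdir -p pics; ls; cat > h.py <<'E'
import numpy as np,cv2
from cell import bot
from scipy.spatial.transform import Rotation as Ro
def px2w(cam,uv,depth=None,z=None,cal=None):
    c=cal or bot.calibration(cam);K=np.array(c["intrinsics"]);R=np.array(c["R"]);t=np.array(c["t"])
    ray=np.linalg.inv(K)@np.array([uv[0],uv[1],1.0])
    if z is None: return R.T@(ray*depth-t)
    o=-R.T@t;d=R.T@ray
    return o+d*(z-o[2])/d[2]
def w2px(cam,X,cal=None):
    c=cal or bot.calibration(cam)
    p=np.array(c["intrinsics"])@(np.array(c["R"])@np.array(X)+np.array(c["t"]));return p[:2]/p[2]
E
python3 - <<'E'
from h import *
s=bot.read_state();print(s['t'],s['tool_pos'],s['tcp_rot'],s['grip_width'])
for n in ["scene","top"]:
    p,d=bot.grab_frame(n);cv2.imwrite(f"pics/{n}0.png",p);np.save(f"pics/{n}0.npy",d)
    c=bot.calibration(n);print(n,-np.array(c["R"]).T@c["t"],c["intrinsics"])
for t in ["rack","rail_mid","roller","roller_end_a","roller_end_b","stand","paddle_grip","paddle_foot","cradle_zone","bowl","ink_tin","oil_bottle","pin_tray","ink_knife","brayer"]:
    for n in ["top","scene"]:
        print(n,t,[(np.round(x["location"],1).tolist(),round(x["confidence"],2)) for x in bot.spot_point(n,t)[:3]])
print(bot.read_state()['t'])
E
```

```text
pics
0.0 [ 0.18119975 -0.623673    0.23020297] [ 9.90011559e-01  1.40982918e-01 -1.90505085e-04 -9.45714982e-04] 1.0019925124136089
scene [1.29747923 0.14833856 0.84423698] [[378.10504156   0.         256.86582889]
 [  0.         378.10504156 196.39684023]
 [  0.           0.           1.        ]]
top [0.42079492 0.0171263  1.26799261] [[372.89457042   0.         253.17505419]
 [  0.         372.89457042 200.52758146]
 [  0.           0.           1.        ]]
top rack [([258.5, 180.3], 0.83)]
scene rack [([251.9, 234.8], 0.59)]
top rail_mid [([258.0, 176.5], 0.68)]
scene rail_mid [([250.3, 215.3], 0.96), ([154.1, 254.8], 0.75), ([194.1, 285.3], 0.35)]
top roller [([283.0, 186.6], 0.94), ([201.7, 257.3], 0.86), ([342.5, 279.2], 0.64)]
scene roller [([319.3, 180.6], 0.84), ([225.8, 205.4], 0.75), ([186.8, 154.5], 0.6)]
top roller_end_a [([370.9, 276.3], 0.97), ([319.8, 278.7], 0.8), ([215.0, 276.2], 0.63)]
scene roller_end_a [([217.1, 226.8], 0.98), ([210.9, 154.5], 0.85), ([241.8, 192.8], 0.68)]
top roller_end_b [([370.9, 276.3], 0.97), ([319.8, 278.7], 0.8), ([215.0, 276.2], 0.63)]
[... 232 characters left out ...]
281.2, 181.8], 0.25)]
scene paddle_grip [([145.1, 173.7], 0.69)]
top paddle_foot []
scene paddle_foot [([152.7, 191.3], 0.58), ([215.7, 228.8], 0.54)]
top cradle_zone [([250.7, 177.3], 0.75)]
scene cradle_zone [([258.9, 220.3], 0.72)]
top bowl [([294.7, 130.0], 0.95)]
scene bowl [([198.6, 287.8], 0.94), ([227.3, 208.0], 0.64), ([229.1, 182.4], 0.3)]
top ink_tin [([335.7, 142.0], 0.9)]
scene ink_tin [([152.9, 258.4], 0.89)]
top oil_bottle [([252.1, 125.6], 0.72)]
scene oil_bottle [([251.4, 294.7], 0.83)]
top pin_tray [([153.2, 230.6], 0.71)]
scene pin_tray [([375.3, 208.8], 0.93)]
top ink_knife [([287.2, 248.8], 0.77)]
scene ink_knife []
top brayer []
scene brayer [([390.7, 264.6], 0.88)]
1.6
```

View pictures.

View pics/top0.png

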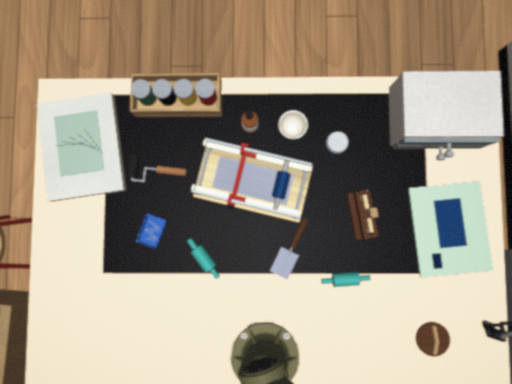

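View pics/scene0.png

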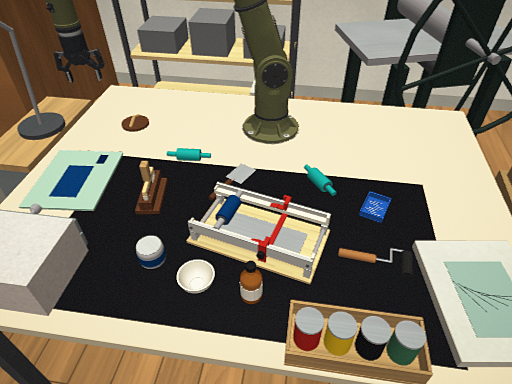

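```bash
python3 - <<'E'
from h import *
p=cv2.imread("pics/top0.png")
cv2.imwrite("pics/top_crop.png",cv2.resize(p[135:295,190:390],None,fx=4,fy=4,interpolation=cv2.INTER_CUBIC)[:600,:])
c=bot.calibration("top");print(np.round(c["R"],4))
E
```

```text
[[ 5.000e-04 -9.999e-01 -1.660e-02]
 [-9.973e-01  7.000e-04 -7.300e-02]
 [ 7.300e-02  1.660e-02 -9.972e-01]]
```

View pics/top_crop.png

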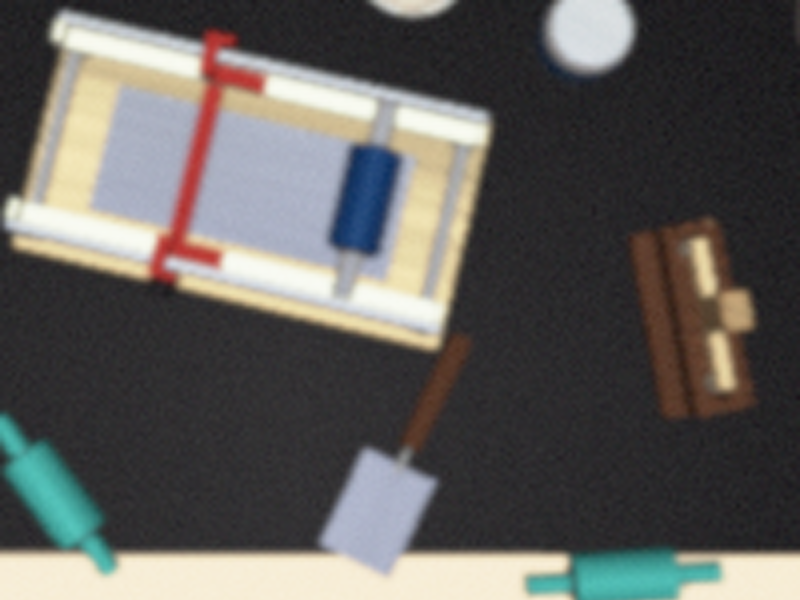

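```bash
python3 - <<'E'
from h import *
P=lambda u,v,z:np.round(px2w("top",(190+u/4,135+v/4),z=z),4)
d=np.load("pics/top0.npy")
print("ledge/plate corners", [P(*a,.085).tolist() for a in [(62,12),(492,112),(12,200),(440,335)]])
print("base corners",[P(*a,.012).tolist() for a in [(12,246),(440,348)]])
print("roller ends",P(390,105,.079),P(343,295,.079),"sleeve ends",P(376,150,.09),P(354,250,.09))
print("cradle", [P(*a,.09).tolist() for a in [(262,83),(218,258),(215,35),(163,280)]])
print("stand rim corners",[P(*a,.052).tolist() for a in [(660,228),(715,218),(752,403),(690,416)]])
print("grip top",P(738,310,.142))
print("web",[P(*a,.082).tolist() for a in [(695,240),(725,388)]])
for u,v in [(390,105),(376,180),(738,310),(640,320),(675,320),(100,330),(240,170),(190,190),(350,295),(400,300)]:
    c,r=int(190+u/4),int(135+v/4);print((u,v),d[r,c],np.round(px2w("top",(190+u/4,135+v/4),depth=d[r,c]),3))
c=bot.calibration("wrist");s=bot.read_state();R=Ro.from_quat(s['tcp_rot']).as_matrix()
Cp=-np.array(c["R"]).T@c["t"];print("cam in tool",R.T@(Cp-s['tool_pos']),R.T@np.array(c["R"]).T,c["intrinsics"])
E
```

```text
ledge/plate corners [[0.7099, 0.1908, 0.085], [0.6275, -0.1544, 0.085], [0.5573, 0.2294, 0.085], [0.4495, -0.1113, 0.085]]
base corners [[0.5265, 0.242, 0.012], [0.4403, -0.1192, 0.012]]
roller ends [ 0.6344 -0.0735  0.079 ] [ 0.4815 -0.0351  0.079 ] sleeve ends [ 0.5963 -0.0613  0.09  ] [ 0.5166 -0.0434  0.09  ]
cradle [[0.6505, 0.0294, 0.09], [0.5103, 0.0643, 0.09], [0.6895, 0.067, 0.09], [0.4928, 0.1078, 0.09]]
stand rim corners [[0.5374, -0.2947, 0.052], [0.5456, -0.3395, 0.052], [0.3954, -0.3659, 0.052], [0.3849, -0.3158, 0.052]]
grip top [ 0.4669 -0.3287  0.142 ]
web [[0.5249, -0.3145, 0.082], [0.4078, -0.3356, 0.082]]
(390, 105) 1.191402 [ 0.633 -0.073  0.087]
(376, 180) 1.1778078 [ 0.571 -0.061  0.097]
(738, 310) 1.1206217 [ 0.467 -0.329  0.142]
(640, 320) 1.2592784 [ 0.464 -0.289  0.003]
(675, 320) 1.2352104 [ 0.463 -0.312  0.027]
(100, 330) 1.2655816 [0.456 0.168 0.004]
(240, 170) 1.2658237 [0.591 0.049 0.012]
(190, 190) 1.2368336 [0.571 0.09  0.04 ]
(350, 295) 1.1825659 [ 0.481 -0.04   0.086]
(400, 300) 1.1997217 [ 0.478 -0.081  0.067]
cam in tool [ 0.06539055 -0.00016385 -0.14379431] [[ 8.49613128e-04 -9.65893867e-01 -2.58936896e-01]
 [ 9.99999626e-01  7.79408168e-04  3.73786984e-04]
 [-1.59221024e-04 -2.58937117e-01  9.65894168e-01]] [[268.60130866   0.         253.79141409]
 [  0.         268.60130866 192.42873086]
 [  0.           0.           1.        ]]
```

Call:
play_rows --commands "0.3 -0.17 -0.02 0 0 0 1; 0.6 -0.35 -0.04 0 0 0 1; 0.9 -0.52 -0.05 0 0 0 1"

```text
t: 1.85
tool_pos: [0.2536, -0.5485, 0.2364]
tcp_rot: [0.99, 0.14, 0.0, 0.0]
ft_force: [1.4, -0.3, 0.2]
grip_width: 1.002
```

Call:
play_rows --commands "0.3 -0.17 -0.02 0 0 0 1; 0.6 -0.35 -0.04 0 0 0 1; 0.9 -0.52 -0.05 0 0 0 1"

```text
t: 2.1
tool_pos: [0.3262, -0.4728, 0.2418]
tcp_rot: [0.99, 0.141, 0.0, 0.0]
ft_force: [1.1, -1.0, 0.2]
grip_width: 1.002
```

Call:
play_rows --commands "0.3 -0.17 -0.02 0 0 0 1; 0.6 -0.35 -0.04 0 0 0 1; 0.9 -0.52 -0.05 0 0 0 1"

```text
t: 2.35
tool_pos: [0.3982, -0.3977, 0.2469]
tcp_rot: [0.99, 0.141, 0.0, 0.0]
ft_force: [0.2, -0.6, -0.1]
grip_width: 1.001
```

Call:
play_rows --commands "0.3 -0.17 -0.02 0 0 0.03 1; 0.6 -0.35 -0.04 0 0 0.066 1; 0.88 -0.52 -0.05 0 0 0.066 1; 0.88 -0.52 -0.05 0 0 0.066 1; 0.88 -0.52 -0.05 0 0 0.066 1"

```text
t: 2.77
tool_pos: [0.4689, -0.3221, 0.2516]
tcp_rot: [0.996, 0.092, 0.0, -0.0]
ft_force: [-0.2, 0.2, -0.3]
grip_width: 1.002
```

```bash
python3 - <<'E'
from h import *
s=bot.read_state();print(s['t'],s['tool_pos'],s['tcp_rot'],s['ft_force'],s['qpos'])
c=bot.calibration("wrist");p,d=bot.grab_frame("wrist");cv2.imwrite("pics/w1.png",p);np.savez("pics/w1.npz",d=d,K=c["intrinsics"],R=c["R"],t=c["t"])
E
```

```text
2.7667 [ 0.4688738  -0.32214647  0.25157642] [ 9.95741285e-01  9.21909783e-02  3.40593744e-04 -1.11995128e-05] [-0.15157314  0.23144481 -0.27747045] [ 0.85905446  0.15628242 -0.33884156  1.61878138  0.0523484   1.37500101
 -0.87227865]
```

View pics/w1.png

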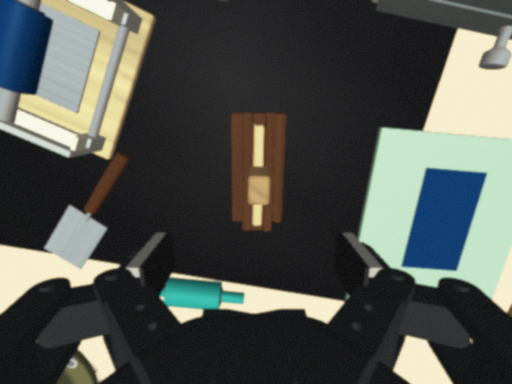

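```bash
cat >> h.py <<'E'
def cloud(f):
    z=np.load(f);d=z["d"];K=z["K"];v,u=np.mgrid[0:384,0:512]
    rays=np.stack([(u-K[0,2])/K[0,0],(v-K[1,2])/K[1,1],np.ones_like(d)],-1)
    W=(rays*d[...,None]-z["t"])@z["R"]
    W[d<=0]=np.nan
    return W
E
python3 - <<'E'
from h import *
W=cloud("pics/w1.npz");p=cv2.imread("pics/w1.png")
s=W[100:240,215:300].reshape(-1,3);s=s[np.isfinite(s[:,2])]
def rect(m,n):
    q=s[m];r=cv2.minAreaRect((q[:,:2]*1000).astype(np.float32));print(n,len(q),q.mean(0),np.median(q[:,2]),r)
rect(s[:,2]>.13,"handle top")
rect((s[:,2]>.07)&(s[:,2]<.095),"web")
rect((s[:,2]>.044)&(s[:,2]<.06),"rim")
rect((s[:,2]>.015)&(s[:,2]<.06),"stand")
E
```

```text
handle top 686 [ 0.47095065 -0.32580694  0.14209792] 0.14272969014421383 ((469.5865173339844, -326.2763671875), (29.571369171142578, 21.869274139404297), 10.128077507019043)
web 653 [ 0.48005757 -0.32431497  0.08300886] 0.08289929220645166 ((469.40045166015625, -324.90679931640625), (121.20671844482422, 20.320873260498047), 6.744142055511475)
rim 1994 [ 0.47603281 -0.32515015  0.05302528] 0.053088367189284745 ((467.179931640625, -327.1298828125), (155.834716796875, 39.985355377197266), 9.692326545715332)
stand 4507 [ 0.47436374 -0.32498242  0.03427486] 0.020250666815419403 ((467.16864013671875, -327.1383361816406), (155.88014221191406, 74.94869995117188), 9.580961227416992)
```

Call:
play_rows --commands "0 0.04 0.25 0 0 0.008 1; 0 0.042 0.5 0 0 0.008 1; 0 0.042 0.8 0 0 0.008 1; 0 0.042 0.8 0 0 0.008 1"

```text
t: 3.15
tool_pos: [0.4631, -0.3285, 0.1653]
tcp_rot: [0.997, 0.082, -0.004, -0.003]
ft_force: [-1.3, -0.2, -1.2]
grip_width: 0.997
```

Call:
play_rows --commands "0 0 0.25 0 0 0 1; 0 0 0.5 0 0 0 1; 0 0 0.74 0 0 0 1; 0 0 0.74 0 0 0 1; 0 0 0.74 0 0 0 1"

```text
t: 3.57
tool_pos: [0.4669, -0.3295, 0.0976]
tcp_rot: [0.997, 0.082, -0.001, -0.0]
ft_force: [0.7, -0.8, -0.0]
grip_width: 0.996
```

```bash
python3 - <<'E'
from h import *
s=bot.read_state();print(s['t'],s['tool_pos'],s['tcp_rot'],s['ft_force'],s['qpos'])
c=bot.calibration("wrist");p,d=bot.grab_frame("wrist");cv2.imwrite("pics/w2.png",p)
print(w2px("wrist",[.4696,-.3263,.142]))
E
```

```text
3.5667 [ 0.46685587 -0.32947613  0.09756275] [ 9.96597811e-01  8.24140179e-02 -7.68889973e-04 -3.75358531e-04] [ 0.74832118 -0.77630497 -0.00237061] [ 0.85171464  0.27907013 -0.32670434  1.79633043  0.10050477  1.08404362
 -0.9162511 ]
[246.20057108 275.06309331]
```

View pics/w2.png

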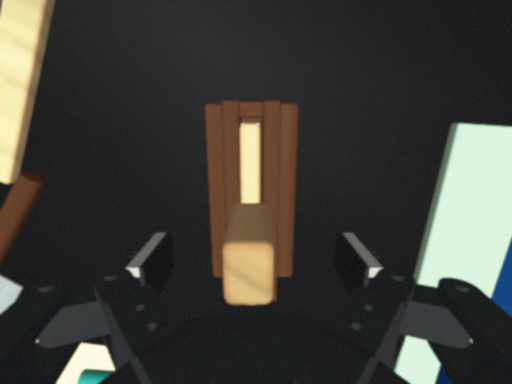

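Call:
play_rows --commands "0 0 0 0 0 0 1; 0 0 0 0 0 0 1"

```text
t: 3.78
tool_pos: [0.469, -0.3298, 0.0996]
tcp_rot: [0.997, 0.083, 0.001, 0.001]
ft_force: [0.8, 0.6, 1.0]
grip_width: 1.002
```

Call:
play_rows --commands "0 -0.034 0.02 0 0 0 1; 0 -0.034 0.02 0 0 0 1; 0 -0.034 0.02 0 0 0 0.5; 0 -0.034 0.02 0 0 0 0.3; 0 -0.034 0.02 0 0 0 0.2; 0 -0.034 0.02 0 0 0 0.1; 0 -0.034 0.02 0 0 0 0; 0 -0.034 0.02 0 0 0 0; 0 -0.034 0.02 0 0 0 0; 0 -0.034 0.02 0 0 0 0" --newtons 70

```text
t: 4.62
tool_pos: [0.4674, -0.3254, 0.0954]
tcp_rot: [0.997, 0.083, 0.0, 0.0]
ft_force: [0.0, 0.3, 0.6]
grip_width: 0.25
```

```bash
python3 - <<'E'
from h import *
s=bot.read_state();print(s['t'],s['tool_pos'],s['tcp_rot'],s['ft_force'],s['grip_width'])
c=bot.calibration("wrist");p,d=bot.grab_frame("wrist");cv2.imwrite("pics/w3.png",p);np.savez("pics/w3.npz",d=d,K=c["intrinsics"],R=c["R"],t=c["t"])
E
```

```text
4.6167 [ 0.46738425 -0.32539362  0.09541396] [9.96532890e-01 8.31996644e-02 7.40331637e-05 9.36625884e-05] [0.0052264  0.31909369 0.57698793] 0.24957743366885962
```

View pics/w3.png

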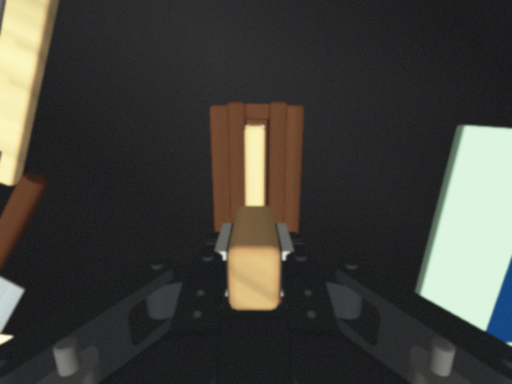

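Call:
play_rows --commands "0 0 -0.1 0 0 0 0; 0 0 -0.25 0 0 0 0; 0 0 -0.4 0 0 0 0; 0 0 -0.6 0 0 0 0; 0 0 -0.8 0 0 0 0; 0 0 -1.0 0 0 0 0"

```text
t: 5.17
tool_pos: [0.4669, -0.325, 0.1965]
tcp_rot: [0.997, 0.083, -0.0, -0.0]
ft_force: [0.8, 0.5, -1.3]
grip_width: 0.245
```

Call:
play_rows --commands "0 0 -0.2 0 0 0 0; 0 0 -0.4 0 0 0 0; 0 0 -0.4 0 0 0 0; 0 0 -0.4 0 0 0 0"

```text
t: 5.5
tool_pos: [0.4677, -0.3255, 0.2365]
tcp_rot: [0.997, 0.083, 0.001, 0.001]
ft_force: [0.3, -0.7, -1.7]
grip_width: 0.248
```

```bash
python3 - <<'E'
from h import *
s=bot.read_state();print(s['t'],s['tool_pos'],s['tcp_rot'],s['ft_force'],s['grip_width'])
c=bot.calibration("wrist");p,d=bot.grab_frame("wrist");cv2.imwrite("pics/w4.png",p);np.savez("pics/w4.npz",d=d,K=c["intrinsics"],R=c["R"],t=c["t"])
for n in ["scene","top"]:
    c=bot.calibration(n);np.savez(f"pics/{n}0.npz",d=np.load(f"pics/{n}0.npy"),K=c["intrinsics"],R=c["R"],t=c["t"])
    W=cloud(f"pics/{n}0.npz");img=cv2.imread(f"pics/{n}0.png").astype(int)
    a=np.deg2rad(76.6);ex=np.array([np.cos(a),np.sin(a)]);ey=np.array([-ex[1],ex[0]])
    Q=W.reshape(-1,3);I=img.reshape(-1,3)
    C0=np.array([.58,.04]);l=np.stack([(Q[:,:2]-C0)@ex,(Q[:,:2]-C0)@ey],-1)
    m=(abs(l[:,0])<.25)&(abs(l[:,1])<.14)
    for nm,mm in {"plate":m&(Q[:,2]>.060)&(Q[:,2]<.094)&(abs(l[:,1])>.05)&(I.min(1)>120),"base":m&(Q[:,2]>.006)&(Q[:,2]<.02)&(I[:,2]>I[:,0]+30)}.items():
        q=Q[mm];r=cv2.minAreaRect((q[:,:2]*1000).astype(np.float32));print(n,nm,mm.sum(),np.median(q[:,2]),r)
    red=m&(I[:,2]>110)&(I[:,1]<60)&(I[:,0]<70)&(Q[:,2]>.03);print("red",red.sum(),l[red].min(0),l[red].max(0),np.percentile(Q[red,2],[2,50,98]))
    blue=m&(I[:,0]>80)&(I[:,2]<60)&(Q[:,2]>.06);q=Q[blue];print("blue",blue.sum(),q.mean(0),np.percentile(q[:,2],98),cv2.minAreaRect((q[:,:2]*1000).astype(np.float32)))
E
```

```text
5.5 [ 0.46770383 -0.32549804  0.23650237] [9.96531128e-01 8.32136893e-02 7.92945608e-04 7.50691347e-04] [ 0.30059818 -0.65757352 -1.71291393] 0.2477542514988047
scene plate 2003 0.07117363629585025 ((580.0309448242188, 43.60881042480469), (355.34185791015625, 193.49295043945312), 76.3982162475586)
scene base 2812 0.01142324240343838 ((589.1937255859375, 59.8427734375), (455.3192138671875, 206.08432006835938), 75.33634185791016)
red 407 [ 0.01004875 -0.1052344 ] [0.06126593 0.09701014] [0.03580938 0.07289049 0.09952964]
blue 279 [ 0.56311123 -0.04534977  0.09631586] 0.10232471632005911 ((549.6425170898438, -45.00303649902344), (34.47576141357422, 110.95012664794922), 77.63671875)
top plate 1697 0.0723966708386323 ((581.5047607421875, 42.25811767578125), (354.9156494140625, 185.70301818847656), 76.0208511352539)
top base 1836 0.011359330541418012 ((553.4879760742188, 68.509521484375), (452.9144592285156, 224.82797241210938), 78.00313568115234)
red 86 [ 0.01867791 -0.10764082] [0.05714917 0.09794364] [0.03645647 0.07409474 0.1003989 ]
blue 278 [ 0.55701575 -0.05020765  0.09690175] 0.10274808022012161 ((557.1314086914062, -50.2095947265625), (35.090946197509766, 79.2504653930664), 75.50789642333984)
```

View pics/w4.png

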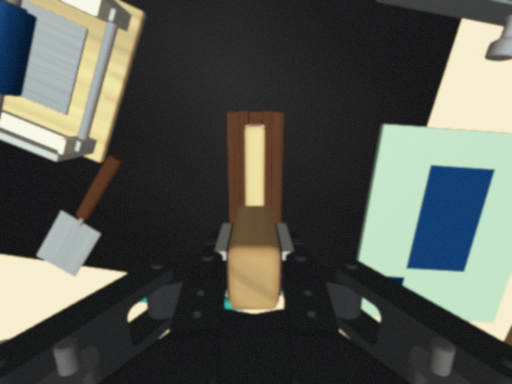

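Call:
play_rows --commands "0.12 -0.22 0 0 0 0 0; 0.25 -0.45 0 0 0 0 0; 0.37 -0.68 0 0 0 0 0"

```text
t: 5.8
tool_pos: [0.4916, -0.2511, 0.2332]
tcp_rot: [0.997, 0.082, -0.001, -0.001]
ft_force: [-0.3, -0.2, -1.3]
grip_width: 0.247
```

Call:
play_rows --commands "0.12 -0.22 0 0 0 0 0; 0.25 -0.45 0 0 0 0 0; 0.37 -0.68 0 0 0 0 0"

```text
t: 6.05
tool_pos: [0.517, -0.1774, 0.2334]
tcp_rot: [0.997, 0.083, -0.001, -0.001]
ft_force: [0.9, -0.2, -1.5]
grip_width: 0.248
```

Call:
play_rows --commands "0.12 -0.22 0 0 0 0.06 0; 0.25 -0.45 0 0 0 0.12 0; 0.37 -0.67 0 0 0 0.18 0; 0.37 -0.67 0 0 0 0.23 0; 0.37 -0.67 0 0 0 0.258 0; 0.37 -0.67 0 0 0 0.258 0; 0.37 -0.67 0 0 0 0.258 0; 0.37 -0.67 0 0 0 0.258 0"

```text
t: 6.72
tool_pos: [0.5424, -0.1071, 0.2343]
tcp_rot: [0.993, -0.119, -0.001, -0.0]
ft_force: [-0.9, -0.4, -1.9]
grip_width: 0.249
```

```bash
python3 - <<'E'
from h import *
s=bot.read_state();print(s['t'],s['tool_pos'],s['tcp_rot'],s['ft_force'],s['grip_width'],s['qpos'])
c=bot.calibration("wrist");p,d=bot.grab_frame("wrist");cv2.imwrite("pics/w5.png",p);np.savez("pics/w5.npz",d=d,K=c["intrinsics"],R=c["R"],t=c["t"])
for n in ["scene","top"]:
    p,d=bot.grab_frame(n);cv2.imwrite(f"pics/{n}5.png",p);c=bot.calibration(n);np.savez(f"pics/{n}5.npz",d=d,K=c["intrinsics"],R=c["R"],t=c["t"])
p=cv2.imread("pics/scene5.png");cv2.imwrite("pics/scene5c.png",cv2.resize(p[110:290,150:370],None,fx=3.5,fy=3.3))
E
```

```text
6.7167 [ 0.54244506 -0.10705157  0.23429133] [ 9.92916170e-01 -1.18813523e-01 -9.03593322e-04 -1.02662275e-04] [-0.88788818 -0.38853162 -1.88990062] 0.24868538625124256 [ 0.58570593  0.14315575 -0.48119197  1.67547041  0.06763046  1.34135357
 -1.71578917]
```

View pics/w5.png

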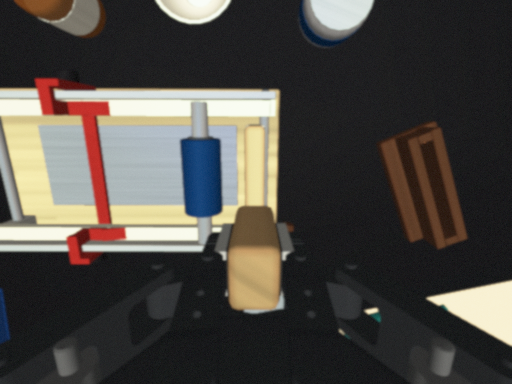

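View pics/scene5c.png

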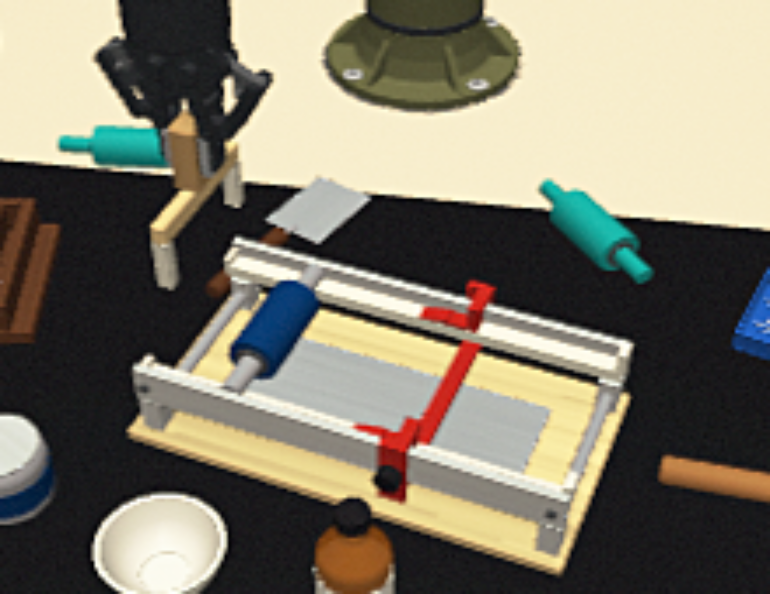

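```bash
cat >> h.py <<'E'
def tooly(W,pos,quat):
    # table-parallel tool frame: x',y' horizontal
    R=Ro.from_quat(quat).as_matrix();ex=R[:,0].copy();ex[2]=0;ex/=np.linalg.norm(ex)
    ey=np.array([ex[1],-ex[0],0]);D=W-np.array([pos[0],pos[1],0])
    return np.stack([D@ex,D@ey,D[...,2]],-1)
E
python3 - <<'E'
from h import *
pos=[0.54244506,-0.10705157,0.23429133];q=[9.92916170e-01,-1.18813523e-01,-9.03593322e-04,-1.02662275e-04]
I=cv2.imread("pics/w5.png").astype(int)
T=tooly(cloud("pics/w5.npz"),pos,q)
# columns: walls vs z profile at several columns
for u in [20,140,160,240]:
    print("col",u)
    for v in list(range(86,128,2))+list(range(222,254,2)):
        print(v,np.round(T[v,u]*1000,1),I[v,u],end="; ")
    print()
b=(I[...,0]>60)&(I[...,2]<60)&(I[...,0]>I[...,2]+40)&(abs(T[...,2]-.09)<.02)&(np.mgrid[0:384,0:512][1]>170)&(np.mgrid[0:384,0:512][1]<230)
q_=T[b];print("sleeve",b.sum(),q_.min(0),q_.max(0),q_.mean(0))
for v in [110,115,120,125,150,175,200,220,225,230]:
    row=T[v,185:225];k=np.nanargmax(row[:,2]);print(v,np.round(row[k]*1000,1))
E
```

```text
col 20
86 [ 108.2 -306.     2.3] [33 34 36]; 88 [ 105.9 -307.8    0.8] [ 91 126 144]; 90 [  95.  -239.9   84.5] [172 202 214]; 92 [  92.9 -238.8   86.4] [219 224 217]; 94 [  91.  -239.3   86.3] [222 226 218]; 96 [  89.  -239.1   87.1] [217 222 215]; 98 [  87.2 -240.9   85.4] [162 177 176]; 100 [  86.1 -252.3   72.2] [222 240 240]; 102 [  84.2 -254.    70.7] [234 249 249]; 104 [  82.  -253.    72.4] [235 249 249]; 106 [  80.  -254.6   71.1] [236 249 250]; 108 [  77.9 -255.1   71.1] [235 249 249]; 110 [  75.9 -255.5   71.1] [234 249 249]; 112 [  73.8 -256.3   70.7] [234 249 249]; 114 [  71.7 -256.5   71. ] [224 243 244]; 116 [  70.3 -306.4   12. ] [158 206 219]; 118 [  67.8 -305.3   14. ] [139 194 210]; 120 [  65.2 -308.    11.4] [139 195 210]; 122 [  62.7 -307.4   12.8] [140 199 214]; 124 [  60.2 -307.6   13.3] [150 212 225]; 126 [  57.6 -309.9   11.3] [160 221 232]; 222 [ -67.4 -314.8   39.1] [89 97 98]; 224 [ -60.7 -293.2   62.9] [104 117 122]; 226 [ -61.5 -289.6   67.5] [142 162 166]; 228 [ -62.9 -287.4   70.4] [224 242 244]; 230 [ -65.7 -288.2   70.2] [233 248 249]; 232 [ -68.  -2
[... 4638 characters left out ...]
270.1] [ 53  80 104]; 238 [ 17.   -6.  272.5] [ 53  81 103]; 240 [ 16.6  -5.9 273.6] [ 56  81 105]; 242 [ 17.   -5.8 276.3] [ 55  82 104]; 244 [ 17.   -5.7 278.3] [ 59  89 112]; 246 [ 16.9  -5.6 279.8] [ 69 106 136]; 248 [ 15.9  -5.6 279.6] [ 88 132 169]; 250 [ 16.   -5.5 281.5] [ 99 150 191]; 252 [ 15.6  -5.5 282.5] [106 159 199]; 
sleeve 2733 [-0.03601921 -0.07644325  0.08287479] [ 0.04617207 -0.03757584  0.10390367] [ 0.00706358 -0.0554897   0.09819663]
110 [ 75.4 -60.5  89.6]
115 [ 70.5 -60.8  89.3]
120 [ 65.5 -60.   89.3]
125 [ 60.4 -63.4  89.5]
150 [ 36.  -59.9 102.7]
175 [ 10.3 -58.  103.9]
200 [-17.  -59.6 103.1]
220 [-45.1 -59.3  89.1]
225 [ 10.9 -17.2 242.9]
230 [ 11.5 -16.3 251. ]
```

```bash
python3 - <<'E'
from h import *
pos=[0.54244506,-0.10705157,0.23429133];q=[9.92916170e-01,-1.18813523e-01,-9.03593322e-04,-1.02662275e-04]
I=cv2.imread("pics/w5.png").astype(int)
T=tooly(cloud("pics/w5.npz"),pos,q)
for v in [110,115,120,125,220]:
    row=T[v,185:220];ok=(row[:,2]>.077);r=row[ok];print(v,len(r),np.round(r[[0,-1]]*1000,1), "mid y",round((r[0,1]+r[-1,1])*500,1))
for v in [140,150,160,170,180,190,200]:
    row=T[v,170:235];ok=(row[:,2]>.09);r=row[ok];A=np.c_[r[:,1],np.ones(len(r))]
    f=np.linalg.lstsq(np.c_[2*r[:,1],2*r[:,2],np.ones(len(r))],(r[:,1]**2+r[:,2]**2),rcond=None)[0];print("sl",v,np.round(r[[0,-1],1]*1000,1),"circ c",np.round(f[:2]*1000,1))
print("web")
for v in range(122,206,8):
    row=T[v,238:275];ok=(row[:,2]>.13)&(row[:,2]<.3);r=row[ok]
    if len(r):print(v,len(r),np.round(r[[0,-1]]*1000,1),round(r[:,2].max()*1000,1))
red=(I[...,2]>100)&(I[...,1]<60)&(I[...,0]<70)&(T[...,2]>.02)
for nm,a,b in [("far",80,118),("near",222,270)]:
    m=red.copy();m[:a]=0;m[b:]=0
    r=T[m];print(nm,m.sum(),np.round(r.min(0)*1000,1),np.round(r.max(0)*1000,1))
for v in [104,107,110,113,228,232,236]:
    print(v,[(u,)+tuple(np.round(T[v,u,1:]*1000,1)) for u in range(38,134,4) if red[v,u]])
E
```

```text
110 16 [[ 75.6 -67.3  82.3]
 [ 75.6 -50.4  82.5]] mid y -58.8
115 17 [[ 70.5 -65.7  85.9]
 [ 70.6 -50.   80. ]] mid y -57.8
120 17 [[ 65.5 -66.1  85.6]
 [ 65.5 -50.   81.3]] mid y -58.0
125 17 [[ 60.4 -66.3  85.9]
 [ 60.3 -50.1  81.7]] mid y -58.2
220 15 [[-47.2 -66.2  83.8]
 [-48.6 -50.5  80. ]] mid y -58.4
sl 140 [-77.5 -39.8] circ c [-58.7  79.9]
sl 150 [-76.8 -40.3] circ c [-59.   80.9]
sl 160 [-78.2 -40.5] circ c [-59.4  81.8]
sl 170 [-77.8 -39.9] circ c [-58.8  81.4]
sl 180 [-77.5 -40.2] circ c [-58.9  80.5]
sl 190 [-76.7 -40.5] circ c [-58.8  80.7]
sl 200 [-77.9 -39.9] circ c [-59.   80.3]
web
130 21 [[ 60.   -5.8 218.6]
 [ 60.    5.8 218.5]] 222.8
138 21 [[ 55.5  -5.8 220. ]
 [ 55.5   5.8 220.2]] 223.0
146 21 [[ 50.9  -5.8 219.6]
 [ 50.9   5.8 219.9]] 222.7
154 21 [[ 46.3  -5.8 219.9]
 [ 46.2   5.9 219.3]] 224.3
162 21 [[ 41.5  -5.9 219.4]
 [ 41.5   6.  219.8]] 223.6
170 20 [[ 37.   -5.3 221. ]
 [ 36.5   6.1 218.5]] 223.3
178 19 [[ 31.9  -5.4 219.8]
 [ 32.3   5.4 221.6]] 222.7
186 19 [[ 27.1  -5.4 220.6]
 [ 27.1   5.5 220.3]] 222.3
194 19 [[ 22.2  -5.4 220.8]
 [ 22.    5.5 22
[... 2526 characters left out ...]
.3), np.float64(75.3)), (102, np.float64(-183.6), np.float64(76.7)), (106, np.float64(-178.6), np.float64(76.9)), (110, np.float64(-174.6), np.float64(75.4)), (114, np.float64(-170.6), np.float64(74.0)), (118, np.float64(-166.3), np.float64(73.0)), (122, np.float64(-162.0), np.float64(71.8))]
236 [(74, np.float64(-203.4), np.float64(97.3)), (90, np.float64(-199.7), np.float64(75.6)), (98, np.float64(-190.3), np.float64(74.9)), (102, np.float64(-184.2), np.float64(76.9)), (106, np.float64(-180.8), np.float64(74.5)), (110, np.float64(-175.2), np.float64(75.7)), (114, np.float64(-170.7), np.float64(75.0)), (118, np.float64(-166.9), np.float64(73.1)), (122, np.float64(-162.1), np.float64(72.9))]
```

Call:
play_rows --commands "0.026 -0.14 0 0 0 0 0; 0.026 -0.28 0 0 0 0 0; 0.026 -0.28 0 0 0 0 0; 0.026 -0.28 0.1 0 0 0 0; 0.026 -0.28 0.25 0 0 0 0; 0.026 -0.28 0.4 0 0 0 0; 0.026 -0.28 0.4 0 0 0 0; 0.026 -0.28 0.4 0 0 0 0"

```text
t: 7.53
tool_pos: [0.5511, -0.0814, 0.1941]
tcp_rot: [0.993, -0.12, -0.001, 0.0]
ft_force: [-0.8, -0.1, -0.7]
grip_width: 0.244
```

```bash
cat > look.py <<'E'
from h import *
import sys
n=sys.argv[1]
s=bot.read_state();c=bot.calibration("wrist");pos,q=s['tool_pos'],s['tcp_rot'];print(s['t'],pos,q,s['ft_force'],s['grip_width'])
p,d=bot.grab_frame("wrist");cv2.imwrite(f"pics/{n}.png",p);np.savez(f"pics/{n}.npz",d=d,K=c["intrinsics"],R=c["R"],t=c["t"])
I=p.astype(int);T=tooly(cloud(f"pics/{n}.npz"),pos,q)
z=T[...,2]
b=(I[...,0]>60)&(I[...,0]>I[...,2]+40)&(I[...,1]<I[...,0]-40)&(z>.075)&(z<.115)
# biggest component
nn,lab,st,_=cv2.connectedComponentsWithStats(b.astype(np.uint8))
if nn>1:
    k=1+np.argmax(st[1:,4]);r=T[lab==k]
    f=np.linalg.lstsq(np.c_[2*r[:,1],2*r[:,2],np.ones(len(r))],(r[:,1]**2+r[:,2]**2),rcond=None)[0]
    print("sleeve x'",np.round(np.percentile(r[:,0],[.5,99.5])*1000,1),"y'",np.round(np.percentile(r[:,1],[.5,99.5])*1000,1),"axis y',z",np.round(f[:2]*1000,1),len(r))
yr=(T[...,1]>-.3)&(T[...,1]<0)
L=yr&(abs(z-.071)<.003)&(I.min(-1)>200)
far=T[L&(T[...,0]>0.03)];near=T[L&(T[...,0]<-.03)]
if len(far): print("far ledge inner/outer x'",np.round(np.percentile(far[:,0],[1,99])*1000,1))
if len(near): print("near ledge x'",np.round(np.percentile(near[:,0],[1,99])*1000,1))
h=T[(z>pos[2]-.0)&(z<pos[2]+.05)&(abs(T[...,1])<.009)&(I[...,2]>I[...,0]+25)]
if len(h): print("handle front x'",np.round(np.median(h[:,0])*1000,1))
red=(I[...,2]>100)&(I[...,1]<60)&(I[...,0]<70)
r=T[red&(abs(z-.1)<.004)]
if len(r): print("wall face y'",np.round(np.percentile(r[:,1],[1,98])*1000,1))
r=T[red&(abs(z-.0745)<.006)&(abs(T[...,0])>.064)]
if len(r): print("ramp y'",np.round(np.percentile(r[:,1],[1,99])*1000,1))
E
python3 look.py w6
```

```text
7.5333 [ 0.55111636 -0.08135695  0.1940684 ] [ 9.92811192e-01 -1.19683520e-01 -1.32109465e-03  2.16926183e-04] [-0.79569091 -0.05318653 -0.66660454] 0.24449818574637874
sleeve x' [-35.7  42.8] y' [-48.4 -13. ] axis y',z [-31.8  81.2] 2925
far ledge inner/outer x' [68.  84.3]
near ledge x' [-80.4 -64.1]
handle front x' 11.1
wall face y' [-184.5 -163.9]
ramp y' [-175.3 -133.2]
```

View pics/w6.png

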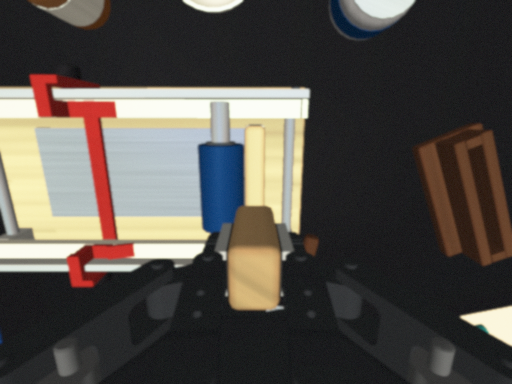

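Call:
play_rows --commands "0 0 0.1 0 0 0 0; 0 0 0.22 0 0 0 0; 0 0 0.34 0 0 0 0; 0 0 0.46 0 0 0 0; 0 0 0.46 0 0 0 0; 0 0 0.46 0 0 0 0"

```text
t: 8.08
tool_pos: [0.5514, -0.08, 0.1479]
tcp_rot: [0.993, -0.119, -0.001, -0.0]
ft_force: [0.6, 1.3, -1.3]
grip_width: 0.251
```

```bash
python3 look.py w7; python3 - <<'E'
from h import *
p,d=bot.grab_frame("scene");cv2.imwrite("pics/scene7.png",p);cv2.imwrite("pics/scene7c.png",cv2.resize(p[130:270,170:350],None,fx=4.2,fy=4.2,interpolation=cv2.INTER_CUBIC))
E
```

```text
8.0833 [ 0.55137408 -0.08002793  0.14792792] [ 9.92897051e-01 -1.18969787e-01 -1.27154857e-03 -1.40813289e-04] [ 0.58917524  1.26568495 -1.29592134] 0.25083054890729106
sleeve x' [-33.   43.5] y' [-47.4 -11.5] axis y',z [-30.5  81. ] 3739
far ledge inner/outer x' [68.4 84.1]
near ledge x' [-79.9 -63.8]
handle front x' 11.1
wall face y' [-183.6 -162.2]
ramp y' [-172.8 -131.7]
```

View pics/scene7c.png

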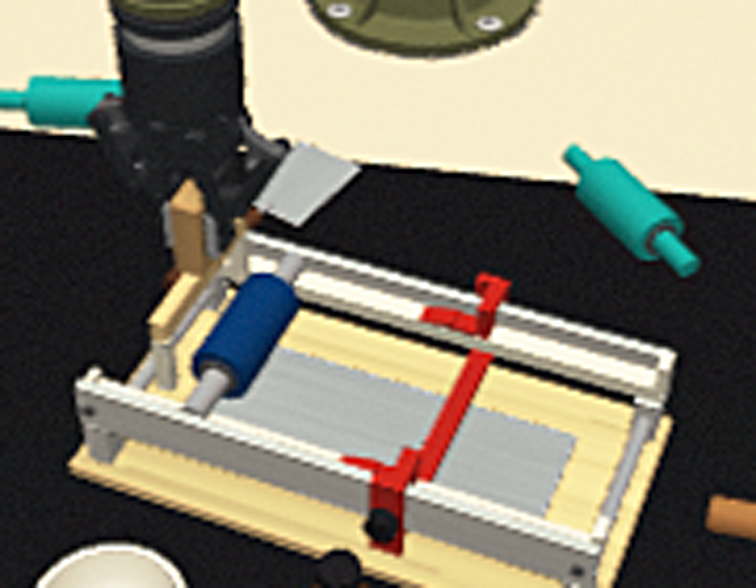

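View pics/w7.png

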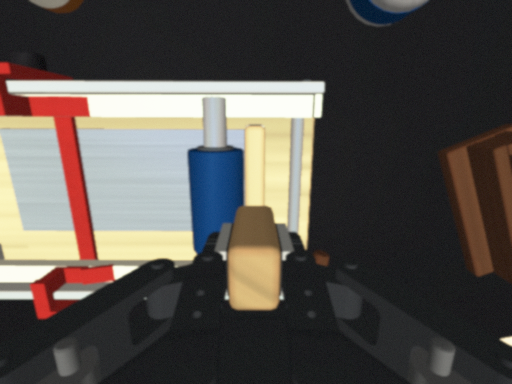

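Call:
play_rows --commands "0 -0.03 0 0 0 0 0; 0 -0.06 0 0 0 0 0; 0 -0.09 0 0 0 0 0; 0 -0.11 0 0 0 0 0; 0 -0.13 0 0 0 0 0; 0 -0.15 0 0 0 0 0; 0 -0.17 0 0 0 0 0; 0 -0.19 0 0 0 0 0; 0 -0.21 0 0 0 0 0; 0 -0.23 0 0 0 0 0"

```text
t: 9.02
tool_pos: [0.5577, -0.0578, 0.1493]
tcp_rot: [0.993, -0.119, 0.0, 0.0]
ft_force: [-0.1, 0.1, -0.4]
grip_width: 0.249
```

```bash
python3 look.py w8
```

```text
9.0167 [ 0.55771363 -0.05775303  0.14927789] [ 9.92874405e-01 -1.19165475e-01  5.64369664e-06  6.78586808e-05] [-0.07394547  0.05613799 -0.37347944] 0.24926129749414758
sleeve x' [-16.6  42.3] y' [-32.   -7.9] axis y',z [-15.8  84.2] 2055
far ledge inner/outer x' [67.1 83.7]
near ledge x' [-80.8 -64.8]
handle front x' 10.9
wall face y' [-160.1 -139.4]
ramp y' [-152.1 -108.4]
```

View pics/w8.png

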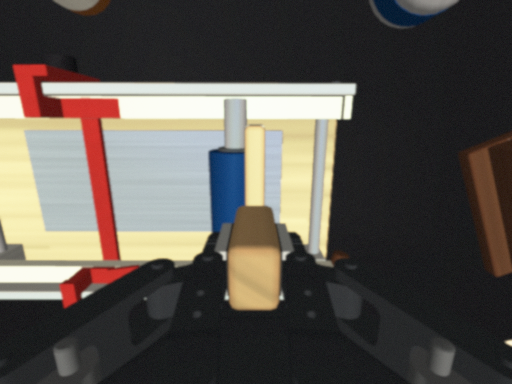

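Call:
play_rows --commands "-0.005 -0.025 0 0 0 0 0; -0.005 -0.05 0.005 0 0 0 0; -0.005 -0.075 0.01 0 0 0 0; -0.005 -0.1 0.01 0 0 0 0; -0.005 -0.125 0.01 0 0 0 0; -0.005 -0.15 0.01 0 0 0 0; -0.005 -0.175 0.01 0 0 0 0; -0.005 -0.2 0.01 0 0 0 0; -0.005 -0.225 0.01 0 0 0 0; -0.005 -0.25 0.01 0 0 0 0"

```text
t: 9.9
tool_pos: [0.5632, -0.0331, 0.1483]
tcp_rot: [0.993, -0.119, -0.0, 0.0]
ft_force: [0.9, -0.0, -0.8]
grip_width: 0.252
```

Call:
play_rows --commands "0 -0.025 0 0 0 0 0; 0 -0.05 0 0 0 0 0; 0 -0.075 0 0 0 0 0; 0 -0.1 0 0 0 0 0; 0 -0.125 0 0 0 0 0; 0 -0.15 0 0 0 0 0; 0 -0.175 0 0 0 0 0; 0 -0.2 0 0 0 0 0; 0 -0.225 0 0 0 0 0; 0 -0.25 0 0 0 0 0"

```text
t: 10.73
tool_pos: [0.5691, -0.0089, 0.1483]
tcp_rot: [0.993, -0.119, -0.0, 0.0]
ft_force: [0.4, 0.0, -1.4]
grip_width: 0.248
```

```bash
python3 look.py w9;python3 - <<'E'
from h import *
p,d=bot.grab_frame("scene");cv2.imwrite("pics/scene9c.png",cv2.resize(p[130:270,170:350],None,fx=4.2,fy=4.2,interpolation=cv2.INTER_CUBIC))
E
```

```text
10.7333 [ 0.56905089 -0.00888384  0.14826772] [ 9.92884923e-01 -1.19077822e-01 -1.87722362e-05  3.88975819e-05] [ 0.37722059  0.03007537 -1.41675457] 0.2477351666510608
sleeve x' [-14.4  43. ] y' [-30.1  -8. ] axis y',z [-15.9  86.3] 1808
far ledge inner/outer x' [68.6 83.6]
near ledge x' [-79.6 -64.6]
handle front x' 11.0
wall face y' [-110.   -89.4]
ramp y' [-99.5 -58. ]
```

View pics/w9.png

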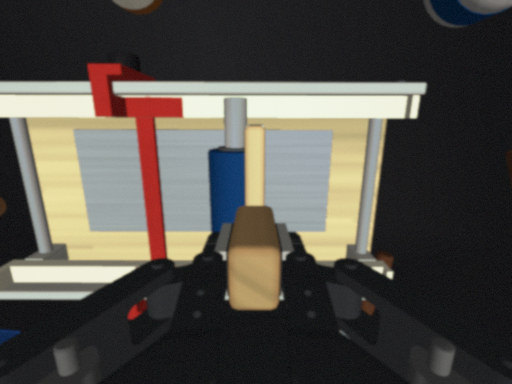

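View pics/scene9c.png

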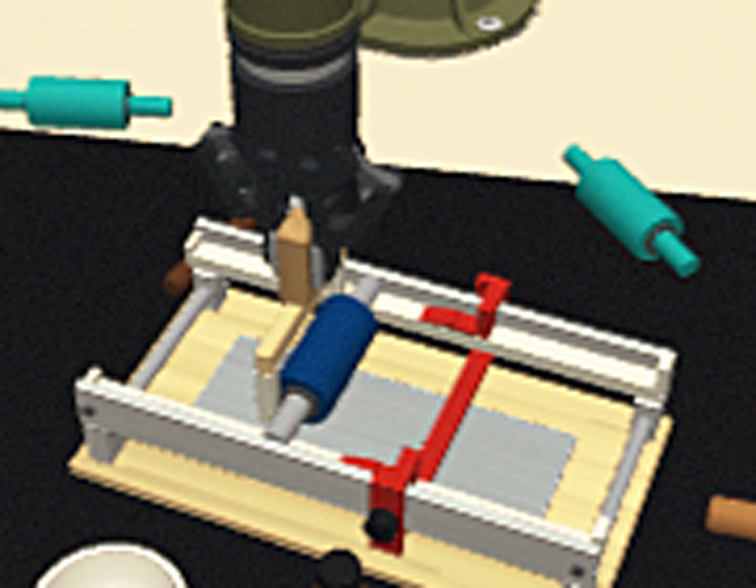

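Call:
play_rows --commands "0 -0.025 0 0 0 0 0; 0 -0.05 0 0 0 0 0; 0 -0.075 0 0 0 0 0; 0 -0.1 0 0 0 0 0; 0 -0.125 0 0 0 0 0; 0 -0.15 0 0 0 0 0; 0 -0.175 0 0 0 0 0; 0 -0.2 0 0 0 0 0; 0 -0.225 0 0 0 0 0; 0 -0.25 0 0 0 0 0"

```text
t: 11.67
tool_pos: [0.5749, 0.0154, 0.1483]
tcp_rot: [0.993, -0.119, -0.0, 0.0]
ft_force: [-0.1, -0.4, -1.4]
grip_width: 0.247
```

Call:
play_rows --commands "0 -0.02 0 0 0 0 0; 0 -0.04 0 0 0 0 0; 0 -0.06 0 0 0 0 0; 0 -0.08 0 0 0 0 0; 0 -0.1 0 0 0 0 0; 0 -0.12 0 0 0 0 0; 0 -0.14 0 0 0 0 0; 0 -0.16 0 0 0 0 0; 0 -0.18 0 0 0 0 0; 0 -0.2 0 0 0 0 0"

```text
t: 12.5
tool_pos: [0.5794, 0.0329, 0.1482]
tcp_rot: [0.993, -0.12, -0.0, 0.001]
ft_force: [-1.0, -4.2, 0.6]
grip_width: 0.249
```

```bash
python3 look.py w10;python3 - <<'E'
from h import *
p,d=bot.grab_frame("scene");cv2.imwrite("pics/scene10c.png",cv2.resize(p[130:270,170:350],None,fx=4.2,fy=4.2,interpolation=cv2.INTER_CUBIC))
E
```

```text
12.5 [0.57935743 0.03286365 0.14820857] [ 9.92815215e-01 -1.19648545e-01 -3.48886469e-04  1.43274901e-03] [-1.00619781 -4.1940613   0.57730478] 0.24898539824338745
sleeve x' [-13.8  43. ] y' [-29.5  -7.7] axis y',z [-15.5  87.1] 1796
far ledge inner/outer x' [68.6 83.6]
near ledge x' [-79.7 -64.7]
handle front x' 11.2
wall face y' [-67.1 -46.7]
ramp y' [-58.2 -24.5]
```

View pics/scene10c.png

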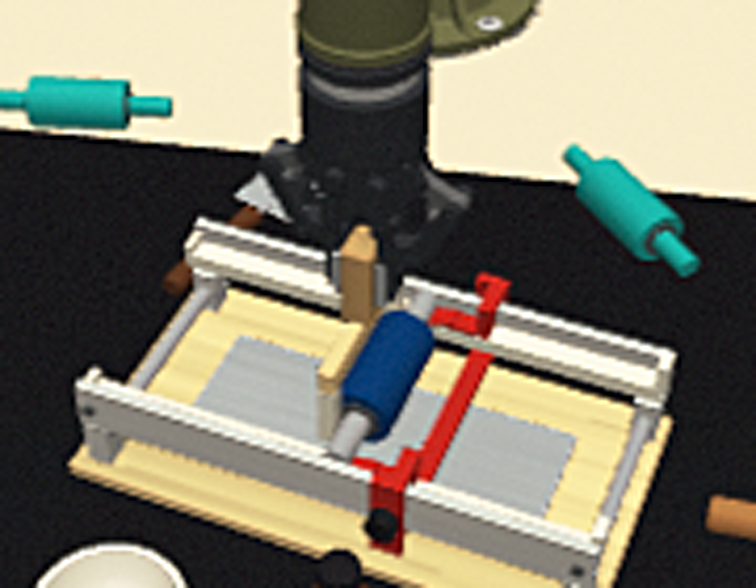

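Call:
play_rows --commands "0 -0.015 0 0 0 0 0; 0 -0.03 0 0 0 0 0; 0 -0.045 0 0 0 0 0; 0 -0.06 0 0 0 0 0; 0 -0.075 0 0 0 0 0; 0 -0.09 0 0 0 0 0; 0 -0.105 0 0 0 0 0; 0 -0.12 0 0 0 0 0"

```text
t: 13.27
tool_pos: [0.5825, 0.0464, 0.1483]
tcp_rot: [0.993, -0.119, -0.0, 0.0]
ft_force: [-2.3, -4.2, -0.7]
grip_width: 0.249
```

```bash
python3 look.py w11
```

```text
13.2667 [0.58246896 0.04642847 0.14827572] [ 9.92884640e-01 -1.19080168e-01 -5.07957268e-05  4.26009539e-05] [-2.32185192 -4.15629212 -0.70662176] 0.24921222770081783
sleeve x' [-13.4  42.8] y' [-29.9  -7.8] axis y',z [-15.7  90.3] 1845
far ledge inner/outer x' [68.6 84.2]
near ledge x' [-78.9 -64.6]
handle front x' 11.0
wall face y' [-53.1 -32.7]
ramp y' [-46.8  -0.8]
```

View pics/w11.png

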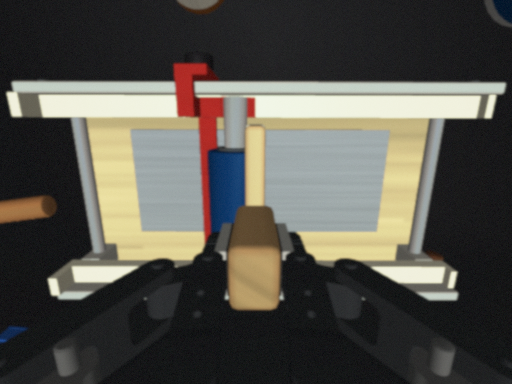

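Call:
play_rows --commands "0 -0.015 0 0 0 0 0; 0 -0.03 0 0 0 0 0; 0 -0.045 0 0 0 0 0; 0 -0.06 0 0 0 0 0; 0 -0.075 0 0 0 0 0; 0 -0.085 0 0 0 0 0; 0 -0.095 0 0 0 0 0; 0 -0.105 0 0 0 0 0"

```text
t: 13.98
tool_pos: [0.5852, 0.0582, 0.1483]
tcp_rot: [0.993, -0.118, 0.0, -0.001]
ft_force: [-0.9, -0.5, -0.9]
grip_width: 0.245
```

```bash
python3 look.py w12
```

```text
13.9833 [0.58519877 0.05816978 0.1483118 ] [ 9.92956158e-01 -1.18476796e-01  2.52608085e-04 -1.11920615e-03] [-0.91682533 -0.45335079 -0.85919493] 0.24501844821998367
sleeve x' [-12.8  43.1] y' [-31.   -8.3] axis y',z [-16.6  92.1] 1933
far ledge inner/outer x' [68.7 84.4]
near ledge x' [-79.  -63.8]
handle front x' 11.1
wall face y' [-41.  -20.7]
ramp y' [-29.8  10.8]
```

Call:
play_rows --commands "0 -0.01 0 0 0 0 0; 0 -0.02 0 0 0 0 0; 0 -0.03 0 0 0 0 0; 0 -0.03 0 0 0 0 0"

```text
t: 14.37
tool_pos: [0.5857, 0.0602, 0.1483]
tcp_rot: [0.993, -0.119, 0.0, -0.0]
ft_force: [0.1, 0.3, -1.0]
grip_width: 0.251
```

```bash
python3 look.py w13
```

```text
14.3667 [0.58571733 0.06015333 0.14829165] [ 9.92932065e-01 -1.18683724e-01  4.36489839e-05 -2.92337562e-04] [ 0.08017225  0.26144341 -1.04466525] 0.2513854262352542
sleeve x' [-14.4  42.9] y' [-34.2  -8.4] axis y',z [-19.3  88.5] 2281
far ledge inner/outer x' [68.6 84.4]
near ledge x' [-78.7 -64.7]
handle front x' 11.0
wall face y' [-39.1 -19.1]
ramp y' [-9.1 13.4]
```

View pics/w13.png

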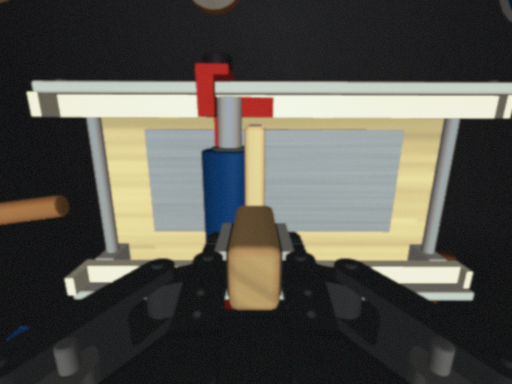

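Call:
play_rows --commands "0 -0.01 0 0 0 0 0; 0 -0.02 0 0 0 0 0; 0 -0.03 0 0 0 0 0; 0 -0.04 0 0 0 0 0; 0 -0.04 0 0 0 0 0"

```text
t: 14.83
tool_pos: [0.5866, 0.0637, 0.1483]
tcp_rot: [0.993, -0.119, 0.0, -0.0]
ft_force: [-0.3, -0.2, -1.5]
grip_width: 0.249
```

Call:
play_rows --commands "0 -0.005 0 0 0 0 0; 0 -0.01 0 0 0 0 0; 0 -0.01 0 0 0 0 0"

```text
t: 15.08
tool_pos: [0.5868, 0.0642, 0.1483]
tcp_rot: [0.993, -0.119, -0.0, 0.0]
ft_force: [0.3, -1.0, -0.9]
grip_width: 0.247
```

Call:
play_rows --commands "0 -0.005 0 0 0 0 0; 0 -0.01 0 0 0 0 0; 0 -0.01 0 0 0 0 0"

```text
t: 15.33
tool_pos: [0.5869, 0.0645, 0.1482]
tcp_rot: [0.993, -0.119, -0.0, 0.001]
ft_force: [-1.4, -1.8, -0.3]
grip_width: 0.248
```

Call:
play_rows --commands "0 -0.005 0 0 0 0 0; 0 -0.01 0 0 0 0 0; 0 -0.01 0 0 0 0 0"

```text
t: 15.58
tool_pos: [0.5871, 0.0648, 0.1482]
tcp_rot: [0.993, -0.12, -0.0, 0.001]
ft_force: [-2.0, -5.2, 1.0]
grip_width: 0.248
```

Call:
play_rows --commands "0 -0.004 0 0 0 0 0; 0 -0.007 0 0 0 0 0; 0 -0.007 0 0 0 0 0; 0 -0.007 0 0 0 0 0; 0 -0.007 0 0 0 0 0; 0 -0.007 0 0 0 0 0"

```text
t: 16.08
tool_pos: [0.5871, 0.0649, 0.1482]
tcp_rot: [0.993, -0.12, -0.0, 0.001]
ft_force: [-2.1, -6.2, 1.9]
grip_width: 0.251
```

```bash
python3 look.py w14;python3 - <<'E'
from h import *
p,d=bot.grab_frame("scene");cv2.imwrite("pics/scene14c.png",cv2.resize(p[130:270,170:350],None,fx=4.2,fy=4.2,interpolation=cv2.INTER_CUBIC))
for i in range(4): bot.grab_frame("scene");print(bot.read_state()['ft_force'])
E
```

```text
16.0833 [0.58712759 0.0648754  0.1481922 ] [ 9.92812628e-01 -1.19669515e-01 -4.37585614e-04  1.44931612e-03] [-2.10410379 -6.19505365  1.91099701] 0.25132459738956653
sleeve x' [-12.6  42.8] y' [-29.1  -7.5] axis y',z [-15.4  90.5] 1829
far ledge inner/outer x' [68.6 83.5]
near ledge x' [-79.7 -64.5]
handle front x' 11.1
wall face y' [-34.3 -13.9]
ramp y' [-28.9  17.6]
[-1.37703614 -5.5535593   0.91012904]
[-1.66154305 -4.67066948  0.45597837]
[-1.83853903 -5.19654094  0.5967028 ]
[-1.92205244 -5.68606867  0.83708654]
```

View pics/scene14c.png

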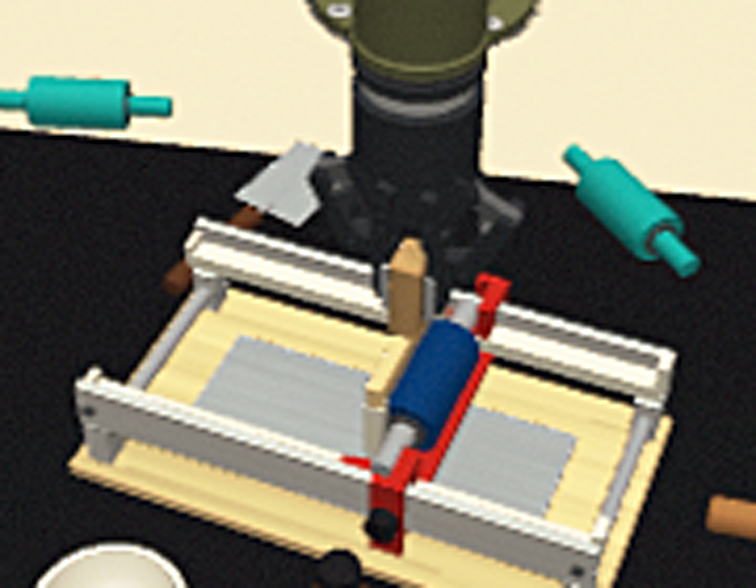

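View pics/w14.png

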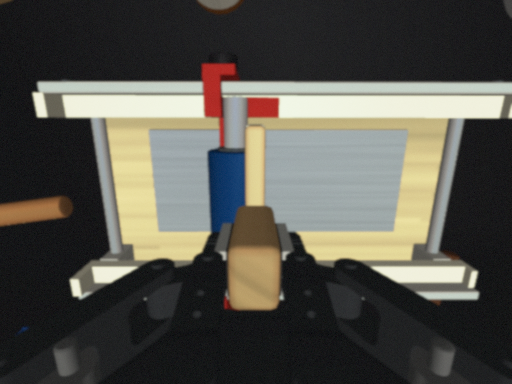

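Call:
play_rows --commands "0 0.01 0 0 0 0 0; 0 0.02 0 0 0 0 0; 0 0.035 0 0 0 0 0; 0 0.05 0 0 0 0 0; 0 0.08 0 0 0 0 0; 0 0.12 0 0 0 0 0; 0 0.17 0 0 0 0 0; 0 0.22 0 0 0 0 0; 0 0.26 0 0 0 0 0; 0 0.26 0 0 0 0 0"

```text
t: 17.22
tool_pos: [0.5812, 0.04, 0.1482]
tcp_rot: [0.993, -0.12, -0.0, 0.0]
ft_force: [-0.1, -0.1, -1.3]
grip_width: 0.247
```

Call:
play_rows --commands "0 0 -0.1 0 0 0 0; 0 0 -0.25 0 0 0 0; 0 0 -0.5 0 0 0 0; 0 0 -0.75 0 0 0 0; 0 0 -0.9 0 0 0 0; 0 0 -0.9 0 0 0 0; 0 0 -0.9 0 0 0 0"

```text
t: 17.8
tool_pos: [0.5819, 0.0421, 0.2394]
tcp_rot: [0.993, -0.119, 0.001, -0.0]
ft_force: [-0.2, -0.8, -1.7]
grip_width: 0.25
```

```bash
python3 look.py w15;python3 - <<'E'
from h import *
s=bot.read_state();print(s['qpos'])
I=cv2.imread("pics/w15.png").astype(int);T=tooly(cloud("pics/w15.npz"),s['tool_pos'],s['tcp_rot'])
for v in range(95,235,8):
    row=T[v,150:245];ok=np.isfinite(row[:,2])&(row[:,2]<.112)&(row[:,2]>.075);r=row[ok]
    if len(r):
        k=np.argmax(r[:,2]);print(v,np.round(r[k]*1000,1))
E
```

```text
17.8 [0.58188632 0.04208051 0.23938321] [ 9.92908738e-01 -1.18873493e-01  1.14373030e-03 -1.49722824e-04] [-0.24873943 -0.80378476 -1.72597888] 0.2503704349703027
sleeve x' [-37.6  42.2] y' [-54.  -18.8] axis y',z [-37.3  85.5] 2370
far ledge inner/outer x' [68.2 84.2]
near ledge x' [-80.4 -65. ]
handle front x' 10.8
wall face y' [-57.3 -36.7]
ramp y' [-49.1  -6.6]
[ 0.3778573   0.21826914 -0.57310937  1.59836093  0.12038556  1.3608539
 -2.01874971]
95 [ 90.6 -56.9 101.4]
103 [ 83.1 -55.4 101.3]
111 [ 75.5 -46.9  99.9]
119 [ 67.8 -35.8  93.3]
127 [ 59.7 -38.2  93.4]
135 [ 51.5 -39.4  93.9]
143 [ 44.1 -37.1 105.5]
151 [ 36.1 -41.3 107.2]
159 [ 27.8 -40.7 106.2]
167 [ 19.5 -39.9 106.6]
175 [ 11.  -33.9 106.4]
183 [  2.5 -33.1 106.8]
191 [ -6.2 -37.6 106.6]
199 [-15.3 -42.3 106.1]
207 [-23.9 -40.3 107.2]
215 [-32.9 -37.2 107.7]
223 [-47.7 -38.3  93.7]
231 [-58.3 -42.3  92. ]
```

View pics/w15.png

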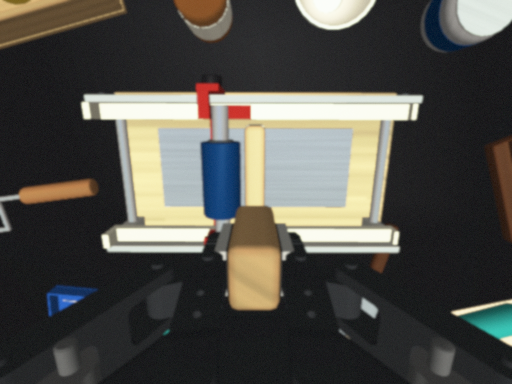

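Call:
play_rows --commands "-0.02 0.3 0 0 0 0 0; -0.04 0.65 0 0 0 0 0; -0.06 0.96 0 0 0 0 0"

```text
t: 18.1
tool_pos: [0.5512, -0.0513, 0.2363]
tcp_rot: [0.993, -0.118, -0.002, 0.0]
ft_force: [0.5, -0.7, -1.6]
grip_width: 0.248
```

Call:
play_rows --commands "-0.02 0.32 0 0 0 0 0; -0.04 0.65 0 0 0 0 0; -0.06 0.96 0 0 0 0 0"

```text
t: 18.35
tool_pos: [0.5225, -0.1436, 0.2364]
tcp_rot: [0.993, -0.119, -0.002, -0.0]
ft_force: [0.6, 0.1, -1.1]
grip_width: 0.248
```

Call:
play_rows --commands "-0.02 0.32 0 0 0 0 0; -0.04 0.65 0 0 0 0 0; -0.06 0.96 0 0 0 0 0"

```text
t: 18.6
tool_pos: [0.494, -0.2353, 0.2364]
tcp_rot: [0.993, -0.119, -0.001, -0.0]
ft_force: [0.5, -0.4, -0.7]
grip_width: 0.246
```

Call:
play_rows --commands "-0.02 0.32 0 0 0 -0.06 0; -0.04 0.65 0 0 0 -0.12 0; -0.06 0.96 0 0 0 -0.18 0; -0.06 0.96 0 0 0 -0.24 0; -0.06 0.96 0 0 0 -0.258 0; -0.06 0.96 0 0 0 -0.258 0; -0.06 0.96 0 0 0 -0.258 0; -0.06 0.96 0 0 0 -0.258 0"

```text
t: 19.27
tool_pos: [0.4671, -0.3251, 0.2373]
tcp_rot: [0.997, 0.083, -0.001, -0.001]
ft_force: [0.7, 0.5, -1.1]
grip_width: 0.249
```

```bash
cat > stand.py <<'E'
from h import *
import sys
n=sys.argv[1];s=bot.read_state();c=bot.calibration("wrist");pos,q=s['tool_pos'],s['tcp_rot'];print(s['t'],pos,q,s['ft_force'])
p,d=bot.grab_frame("wrist");cv2.imwrite(f"pics/{n}.png",p);np.savez(f"pics/{n}.npz",d=d,K=c["intrinsics"],R=c["R"],t=c["t"])
T=tooly(cloud(f"pics/{n}.npz"),pos,q);z=T[...,2]
R=Ro.from_quat(q).as_matrix()
# target grip pose in tool frame
yaw=np.degrees(np.arctan2(R[1,0],R[0,0]));D=np.array([.4674,-.3254,.0954])-pos
print("yaw",yaw,"tool delta to grip pose",np.round(R.T@D*1000,1),"yaw err->rz units",(yaw-9.54)/90)
r=T[(abs(z-.053)<.004)&(abs(T[...,1])<.05)&(T[...,0]>-.1)&(T[...,0]<.1)]
print(len(r),"rim",cv2.minAreaRect((r[:,:2]*1000).astype(np.float32)))
for x in [.02,.035,.05,.06]:
    m=(abs(T[...,0]-x)<.003)&(abs(T[...,1])<.05)
    a=T[m&(abs(z-.053)<.003)][:,1]*1000;b=T[m&(abs(z-(pos[2]-.0134))<.006)][:,1]*1000
    print(x,"rim y'",np.round([a.min(),a[a<0].max() if (a<0).any() else 0,a[a>0].min() if (a>0).any() else 0,a.max()],1),"web y'",np.round([b.min(),b.max()],1) if len(b) else "")
E
python3 stand.py w16
```

```text
19.2667 [ 0.46707472 -0.32507448  0.23734776] [ 9.96531874e-01  8.32079001e-02 -6.13820229e-04 -5.40274381e-04] [ 0.6713362   0.49277575 -1.0855709 ]
yaw 9.54600149129059 tool delta to grip pose [  0.4   0.5 141.9] yaw err->rz units 6.668323656212986e-05
1429 rim ((16.378856658935547, 2.016145706176758), (40.05799102783203, 121.2393798828125), 89.89078521728516)
0.02 rim y' [-17.1 -13.4  13.4  20.8] web y' [-5.5  5.6]
0.035 rim y' [-17.  -13.3  13.2  21.9] web y' [-6.   5.4]
0.05 rim y' [-18.  -13.1  13.1  21.6] web y' [-5.9  5.9]
0.06 rim y' [-18.   -7.1  10.6  21.4] web y' [-5.8  5.8]
```

View pics/w16.png

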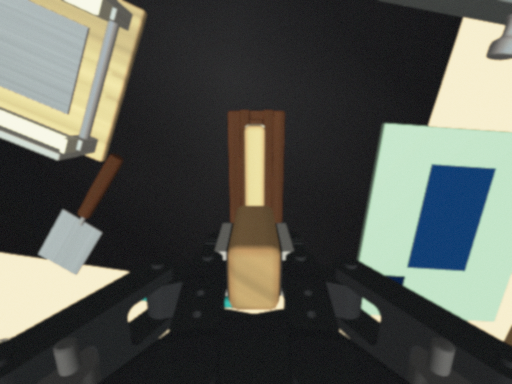

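Call:
play_rows --commands "-0.015 0.017 0.2 0 0 0 0; -0.015 0.017 0.5 0 0 0 0; -0.015 0.017 0.75 0 0 0 0; -0.015 0.017 0.95 0 0 0 0; -0.015 0.017 0.95 0 0 0 0; -0.015 0.017 0.95 0 0 0 0; -0.015 0.017 0.95 0 0 0 0"

```text
t: 19.9
tool_pos: [0.467, -0.328, 0.1448]
tcp_rot: [0.997, 0.083, 0.001, 0.001]
ft_force: [0.9, -0.3, -1.2]
grip_width: 0.251
```

```bash
python3 stand.py w17;python3 - <<'E'
from h import *
p,d=bot.grab_frame("scene");cv2.imwrite("pics/scene17c.png",cv2.resize(p[110:230,90:230],None,fx=5,fy=5,interpolation=cv2.INTER_CUBIC))
E
```

```text
19.9 [ 0.46700613 -0.32799607  0.14475943] [9.96519973e-01 8.33476110e-02 7.94996869e-04 6.97735095e-04] [ 0.93316267 -0.25510344 -1.16704634]
yaw 9.562094934838266 tool delta to grip pose [ 0.7 -2.6 49.4] yaw err->rz units 0.0002454992759807379
2899 rim ((25.730390548706055, -0.7531375885009766), (104.6522445678711, 40.07099914550781), 0.1093316376209259)
0.02 rim y' [-20.4  -9.5   9.1  19.1] web y' [-5.5  5.6]
0.035 rim y' [-20.1  -9.4   9.8  18.8] web y' [-6.   5.4]
0.05 rim y' [-20.7  -9.2   9.7  18.4] web y' [-5.9  5.9]
0.06 rim y' [-20.4  -9.2   7.9  19.2] web y' [-5.8  5.8]
```

View pics/scene17c.png

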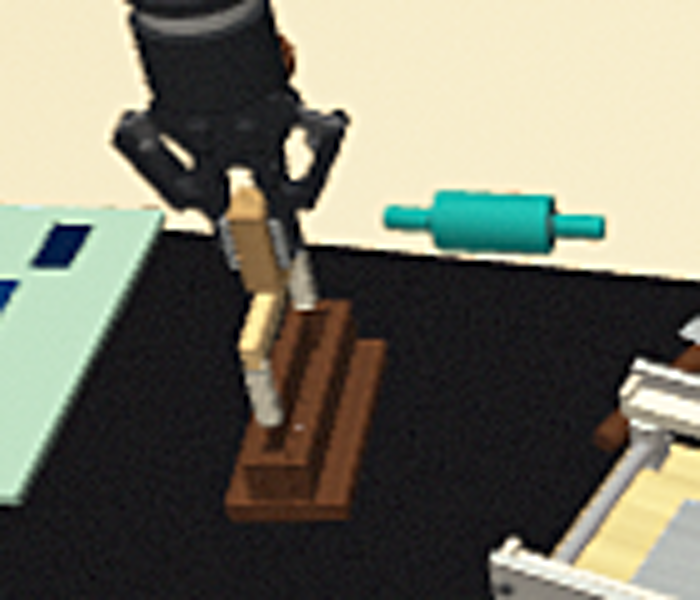

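View pics/w17.png

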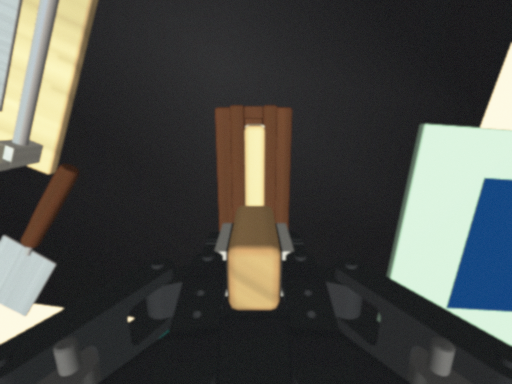

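Call:
play_rows --commands "-0.01 -0.006 0.05 0 0 0 0; -0.01 -0.006 0.12 0 0 0 0; -0.01 -0.006 0.2 0 0 0 0; -0.01 -0.006 0.28 0 0 0 0; -0.01 -0.006 0.36 0 0 0 0; -0.01 -0.006 0.42 0 0 0 0; -0.01 -0.006 0.46 0 0 0 0; -0.01 -0.006 0.475 0 0 0 0; -0.01 -0.006 0.475 0 0 0 0"

```text
t: 20.75
tool_pos: [0.465, -0.3274, 0.0957]
tcp_rot: [0.997, 0.083, -0.0, 0.0]
ft_force: [0.6, 0.3, -1.4]
grip_width: 0.248
```

Call:
play_rows --commands "0 0 0.006 0 0 0 0; 0 0 0.01 0 0 0 0; 0 0 0.01 0 0 0 0"

```text
t: 21.0
tool_pos: [0.4653, -0.3275, 0.0954]
tcp_rot: [0.997, 0.083, 0.0, 0.0]
ft_force: [-0.4, -0.0, 2.7]
grip_width: 0.248
```

Call:
play_rows --commands "0 0 0 0 0 0 0.3; 0 0 0 0 0 0 0.4; 0 0 0 0 0 0 0.55; 0 0 0 0 0 0 0.7; 0 0 0 0 0 0 0.7; 0 0 0 0 0 0 0.7"

```text
t: 21.5
tool_pos: [0.4649, -0.3273, 0.0947]
tcp_rot: [0.997, 0.083, -0.0, 0.0]
ft_force: [0.3, -0.5, 0.2]
grip_width: 0.7
```

```bash
python3 stand.py w18
```

```text
21.5 [ 0.46492771 -0.32733379  0.09473824] [ 9.96534099e-01  8.31852629e-02 -3.52899074e-05  2.47731393e-05] [ 0.31898248 -0.45830692  0.16175702]
yaw 9.543356869665747 tool delta to grip pose [ 2.8 -1.5 -0.7] yaw err->rz units 3.729855184163948e-05
4688 rim ((2.3952178955078125, 0.28537559509277344), (40.1423225402832, 154.64031982421875), 89.8651351928711)
0.02 rim y' [-19.3  -7.8   8.6  20.3] web y' [-6.1  5. ]
0.035 rim y' [-19.7  -7.7   8.4  19.7] web y' [-6.   5.5]
0.05 rim y' [-19.2  -8.1   8.2  20. ] web y' [-6.4  5.3]
0.06 rim y' [-19.8  -8.1   8.2  19.8] web y' [-6.4  5.2]
```

View pics/w18.png

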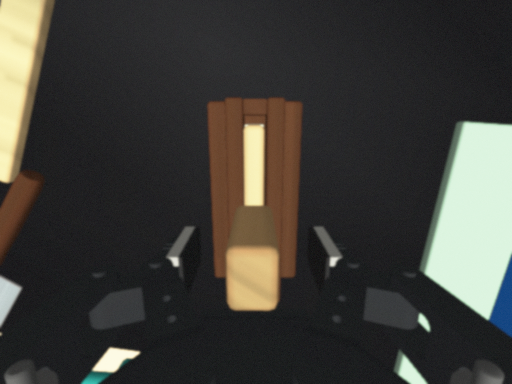

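Paddle stands in the slot, jaws clear on both sides. Retreat straight up.

Call:
play_rows --commands "0 0 -0.1 0 0 0 0.75; 0 0 -0.3 0 0 0 0.8; 0 0 -0.6 0 0 0 0.8; 0 0 -1 0 0 0 0.8; 0 0 -1 0 0 0 0.8"

```text
t: 21.97
tool_pos: [0.4688, -0.3296, 0.2038]
tcp_rot: [0.997, 0.083, 0.005, 0.005]
ft_force: [1.6, -0.3, 1.2]
grip_width: 0.796
```

Call:
play_rows --commands "0 0 -0.3 0 0 0 0.8; 0 0 -0.6 0 0 0 0.8; 0 0 -0.6 0 0 0 0.8; 0 0 -0.6 0 0 0 0.8"

```text
t: 22.3
tool_pos: [0.4662, -0.328, 0.2578]
tcp_rot: [0.997, 0.083, 0.002, 0.002]
ft_force: [0.1, 0.1, -0.4]
grip_width: 0.797
```

```bash
python3 - <<'E'
from h import *
s=bot.read_state();c=bot.calibration("wrist");print(s['t'],s['tool_pos'],s['ft_force'])
p,d=bot.grab_frame("wrist");cv2.imwrite("pics/w19.png",p);np.savez("pics/w19.npz",d=d,K=c["intrinsics"],R=c["R"],t=c["t"])
W=cloud("pics/w19.npz");q=W[60:330,150:360].reshape(-1,3);q=q[np.isfinite(q[:,2])&(abs(q[:,0]-.47)<.1)&(abs(q[:,1]+.327)<.05)]
for n,a,b in [("handle",.135,.15),("web",.075,.09),("rim",.045,.06)]:
    r=q[(q[:,2]>a)&(q[:,2]<b)];print(n,len(r),np.median(r[:,2]),cv2.minAreaRect((r[:,:2]*1000).astype(np.float32)))
for n in ["scene","top"]:
    p,d=bot.grab_frame(n);cv2.imwrite(f"pics/{n}19.png",p);c=bot.calibration(n);np.savez(f"pics/{n}19.npz",d=d,K=c["intrinsics"],R=c["R"],t=c["t"])
p=cv2.imread("pics/scene19.png");cv2.imwrite("pics/scene19c.png",cv2.resize(p[110:320,90:410],None,fx=2.4,fy=2.4,interpolation=cv2.INTER_CUBIC))
# roller ends in top
W=cloud("pics/top19.npz");I=p=cv2.imread("pics/top19.png").astype(int)
T=tooly(W,[0.58188632,0.04208051,0],[0.9929,-0.11887,0,0])
for x in [-60,-50,-30,0,30,50,60]:
    m=(abs(T[...,0]*1000-x)<4)&(abs(T[...,1]*1000+37)<22);r=T[m];k=np.nanargmax(r[:,2]);print(x,np.round(r[k]*1000,1))
E
```

```text
22.3 [ 0.46617549 -0.32797454  0.25782311] [ 0.11511088  0.09137372 -0.42270304]
handle 629 0.1427978172889894 ((467.5809326171875, -326.8558654785156), (29.11754035949707, 21.195728302001953), 9.662301063537598)
web 595 0.08283831689530347 ((467.02508544921875, -325.8474426269531), (119.5533218383789, 13.079681396484375), 9.782134056091309)
rim 1990 0.053054907335065925 ((467.27294921875, -327.0732421875), (155.04229736328125, 39.99077606201172), 9.663525581359863)
-60 [-58.2 -36.3  93.2]
-50 [-48.2 -35.6  92.8]
-30 [-26.7 -33.4 108.5]
0 [  2.  -37.4 105.5]
30 [ 30.8 -37.9 108.3]
50 [ 50.2 -36.8  93.7]
60 [ 59.8 -35.7  96.8]
```

View pics/scene19c.png

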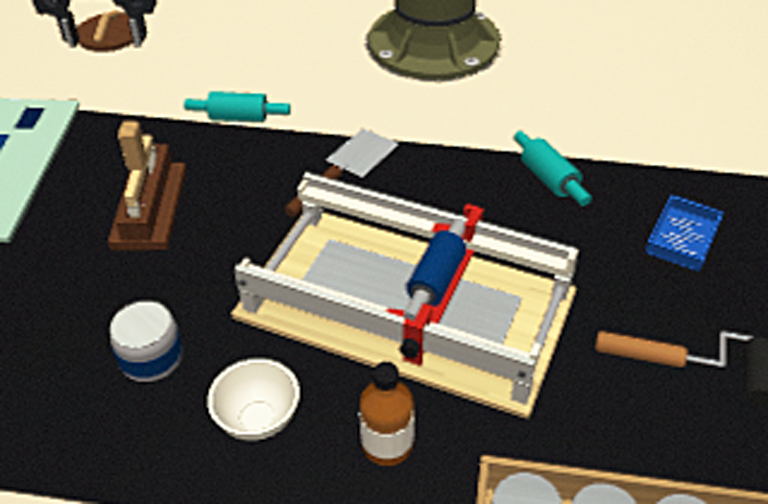

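View pics/top19.png

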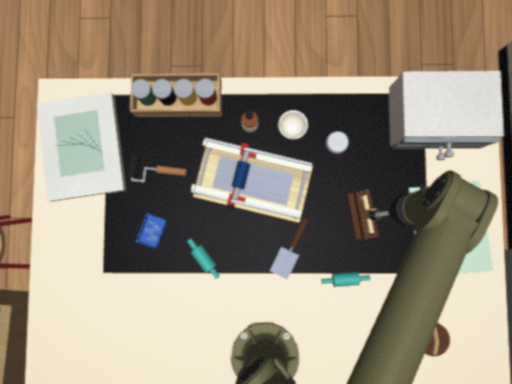

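```bash
python3 -c "
from cell import bot
print(bot.finish_job())"
```

```text
the job is handed in; nothing more can be done
None
```

I finished the job and handed it in at about 22.5 s of the 69 s allowed. The roller is seated in the red cradles and the paddle is back upright in its stand. The hand-in gave no verdict.

- **Roll and press:** I set the prongs behind the spindle ends and rolled the roller along at 30 mm/s or less. It dropped over the crest on its own. I then held it against the back wall for about 0.7 s at roughly 5 to 6.5 N on the wrist sensor. No reading taken at the end of a move passed 7 N, but brief peaks within a move are not reported.
- **Roller at the end:** The tops of both spindle ends read about 93 mm, so the axis is at roughly 83 to 84 mm once the camera's 1 mm or so of over-reading is taken off. The ends are level. That is close to the 85 mm limit compared with the depth noise of 1 to 2 mm.
- **Paddle at the end:** It is upright. The handle top is at about 142 mm, as at the start, and the handle is centred within 1 mm of the stand's middle. The gripper is open and clear above it.
- **Other things:** In the last pictures the loose items, the knife and the turquoise look-alikes look where they were. I compared these by eye and did not measure them.

Two things disagreed along the way. The arm settled 2 to 3 mm off its target before the grasp, and I corrected it. My circle fit of the sleeve also read a few millimetres too high while the paddle hid part of it, so I judged the seating with the paddle moved away.

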